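Clamp the sieve stack in the grain shaker with its lever bolt

ROBOT

A 6-joint arm with a two-finger parallel gripper is mounted at the origin on the work surface. World frame = base frame: x ahead of the robot, y to its left, z up, the work surface at z = 0. Lengths are in m, angles in rad, forces in N, time in s.
With the tool pointing down it reaches from about 0.325 to 0.875 m from the base axis. Payload 4.4 kg.
Tool frame: the origin (TCP) lies on the mounting face of the last link; the fingertips stand 173 mm ahead of it and the grasp point (between the pads) lies 155 mm ahead of it; z points along the fingers, y is the line along which they close (so a half turn about z gives the same grasp; the last joint's range is limited). The gripper opens to 85 mm and grips with 20 to 120 N. Pads are 22 mm wide; open, the fingers measure 114 mm over their backs; the gripper's body (76 mm by 85 mm) begins 54 mm behind the grasp point. The pads swing forward as they close: fully open they stand 13 mm farther back than shut.
Start: joints at [-1.367, 0.207, 1.542, -0, 1.393, -0.15], TCP at [0.2, -0.539, 0.405] pointing down, gripper open.
Joint ranges: [-2.73, 2.73], [-0.86, 2.22], [0.23, 2.46], [-1.11, 4.25], [0.08, 2.63], [-2.82, 2.82]. Speed limits (rad/s): [2.79, 2.79, 3.14, 3.14, 3.14, 3.14].

INTERFACE

Orientations are given as a unit quaternion [w, x, y, z].
In Python, from bench import bot gives the robot as it stands.
- The arm moves only by the shell command python3 -m creep 'ROWS'. ROWS is a JSON object of lists of equal length, an entry for each row: "rotation": the turn, a rotation vector about the tool's x, y, z scaled (see below), a list of three; "translation": the shift along the tool's x, y, z scaled (see below), a list of three; "fingers": the closure in counts, from 0 (fully open) to 255 (shut). In form: {"rotation": [[wx, wy, wz], ...], "translation": [[tx, ty, tz], ...], "fingers": [fingers, ...]}. A call has 1 to 20 rows; each row is the pose to reach, as a shift and turn from the pose commanded when the call began, along the tool's axes at that moment; what a row does not reach only later rows make up. The controller multiplies each number of a shift by 0.8 m and each number of a turn by 45 degrees. A row lasts 1/10 s, in which the tool goes at most 50 mm and 8.59 degrees, less where a joint would pass 70% of its speed; a pose out of reach is approached as far as the arm can. A call with a number of a shift or a turn outside -1 to 1 is refused whole. A call with a gripper value outside its range is refused whole. The fingers move at their own pace and stop on an object; the grip force is fixed at half the most. Time passes only in rows, so rows that repeat a pose let the fingers close. It gives the time, the measured TCP pose, the force, the opening and the grip force at its end, in the units of the state.
- bot.get_obs(): the state, without advancing time (a new reading comes with each control period).
- bot.snapshot(name): name is "side" or "top" or "wrist"; returns a dict with "pixels" (420x560x3 uint8, red, green, blue), "intrinsics" (3x3 intrinsics, pixels), "R" (3x3) and "t" (3): a world point X has camera coordinates R X + t. Camera axes: x right, y down, z forward; pixel columns grow to the right and rows downward; lengths in m; the calibration is good to about 2 mm. A picture is of the moment at which its call begins. There is no depth.
- bot.close_job(): hands the job in; it is judged then, once.
The state is a dict: "time": time; "q": joint angles; "joint_velocities": joint speeds; "joint_torque": joint torques, N m; "ee_pos": TCP position; "tool_rot": TCP orientation; "contact_force": force on the tool from outside, world axes, zero at the start; "ft_torque": the same for the moment, N m; "width": opening from 0.0 (shut) to 1.0 (fully open); "grip_force": force on a finger pad.
Only numpy, scipy, OpenCV 4.12 (cv2) and the standard library are available. Lean on these libraries where they do the work, as an engineer would, in place of code of your own. Each camera call takes 0.05 s, during which the arm holds its last target. There are 200 camera calls.

TASK

Clamp the sieve stack down in the shaker: screw the lever bolt in the middle of the cross bar clockwise by its upright lever until its foot is just snug on the sieve lid - not loose, not overtightened - then fold the lever down flat until it is fully closed, and let go. Leave the stack where it stands and do not disturb the things on the counter.

Things in the scene. Friction and masses are not known exactly. Their poses are not given: they have to be found in the camera images.
- shaker: Bench sieve shaker, fixed to the counter: grey housing 280 x 330 mm, 54 mm high, round steel deck on it, a steel column 135 mm from the middle at each end of its y axis. Origin: centre of the underside on the counter; z up, -x is the front with the control strip.
- cross_bar (a point): Middle of the top face of the aluminium cross bar between the columns, 170 mm above the counter; the bar is 36 mm wide, 270 mm long (along y of this point) and 16 mm thick. Around the bolt's thread a steel bushing, 32 mm across, rises 10 mm above this face; the column nuts at the bar's ends rise 13 mm above it.
- sieve_stack: Steel pan, one sieve and lid nested as one round piece, 204 mm across, 63 mm high, 0.95 kg, loose on the deck's rubber seat, under the cross bar. The seat's height differs by up to 2 mm either way from start to start. Origin: centre of its underside.
- clamp_bolt: Lever bolt: vertical screw through the cross bar's middle, fork head 28 mm across above the bar, rubber foot 40 mm across below it. Origin: on the lever's pivot pin, on the screw axis, 207 mm above the counter when backed off, 1 to 8 mm lower as it screws down. z up; x is the level direction the lever folds to, and turns with the bolt. Right-hand thread: clockwise from above goes down, 7 mm a turn (fast thread).
- bolt_head (a point): Underside of the fork head, on the screw axis, 18 mm below the pivot. At the start the foot hangs 0.5 to 6 mm over the lid, not known exactly: 0.5 to 5.5 rad of free turning (0.05 N m). Once it touches, the torque climbs by about 0.35 N m per rad. Snug is 0.25 to 0.4 N m (30 to 50 N on the lid); above 0.5 N m (70 N) is overtightened. Let go, it turns back by 0.1 to 0.25 rad and then stays.
- lever (a joint): Fold angle of the lever in rad: 0 = upright in line with the screw (at the start), 1.57 = flat, fully closed, along +x of clamp_bolt. Its cam presses the foot 4 mm further down: with the bolt snug it resists with 0.25 N m at first, about 0.65 N m near 0.6 rad (some 11 N square to the lever, 60 mm from the pivot), almost nothing from 1.3 rad on, and the lever then stays closed by itself.
- lever_tip (a point): Middle of the lever's free end, 72 mm from the pivot pin; z of this point points along the lever from pivot to tip. The lever is a straight dark steel bar, 10 mm thick in the fold direction (x of clamp_bolt), 16 mm wide across it (y of clamp_bolt), free of the fork's cheeks from 8 mm beyond the pivot to its end.
- crucible: White ceramic crucible, 54 mm across the mouth, 42 mm high, loose on the counter beside the shaker. Origin: centre of the underside. To be left alone.
- sample_tin: Round lidded steel sample tin, 75 mm across, 28 mm high, loose on the counter. Origin: centre of the underside. To be left alone.
- stopper: Black rubber stopper, a tapered plug 30 to 40 mm across, 30 mm high, loose on the counter. Origin: centre of the underside. To be left alone.
Things that resemble listed ones, but are neither listed nor needed, are in the scene too. There is more than one size of the sieve_stack; the job needs the largest.

How it is judged:
On the way, in this order (a step that is already met when the one before it is completed fails the run):
1. the bolt is screwed down until its foot bears on the sieve lid (more than 18 N), the lever still upright (contact force between clamp_bolt and sieve_stack above 18 N and value of joint lever below 0.1 rad), for 0.2 s.
2. the lever is folded fully closed (past 1.45 rad) (value of joint lever above 1.45 rad), for 0.2 s.
At the end, for the whole second after the job is handed in: The lever is folded closed (past 1.45 rad), the bolt's foot presses the sieve lid with 195 to 275 N, the stack is within 8 mm of where it stood, and the crucible, tin and stopper are within 20 mm of where they stood (value of joint lever above 1.45 rad and contact force between clamp_bolt and sieve_stack between 195 and 275 N and distance of sieve_stack from where it was at the start of the episode below 0.008 m and distance of each of crucible, sample_tin, stopper from where it was at the start of the episode below 0.02 m); the robot touches nothing.
It fails at once if the bolt is overtightened: more than 70 N on the sieve lid while the lever is still upright (below 0.06 rad) (contact force between clamp_bolt and sieve_stack above 70 N and value of joint lever below 0.06 rad).
It fails at once if the sieve stack is shifted by more than 15 mm (distance of sieve_stack from where it was at the start of the episode above 0.015 m).
It fails at once if the crucible, tin or stopper is knocked more than 30 mm away (distance of any of crucible, sample_tin, stopper from where it was at the start of the episode above 0.03 m).
It also fails if it takes over 72 s, if anything falls off the work surface, if the arm or the gripper's body presses on something with over 40 N, if the wrist force passes 120 N, or if a joint passes its speed limit or range.

## Working session

There is one attempt and no reset: what is moved stays moved. The work goes in short steps, Python scripts to look and compute and a shell command to move; the robot and the scene stay as the last step left them, time stands still between calls to the robot, and variables do not carry over. Pictures are saved under pics/ and viewed, at most 10 in all, crops included, and the job is handed in when it is done.

```bash
ls; mkdir -p pics
python3 - <<'E'
from bench import bot
import cv2,json,numpy as np
o=bot.get_obs();print({k:np.round(v,3).tolist() for k,v in o.items()})
for n in["side","top"]:
    s=bot.snapshot(n);cv2.imwrite(f"pics/{n}0.png",s["pixels"][...,::-1]);print(n,np.round(s["intrinsics"],1).tolist(),np.round(s["R"],4).tolist(),np.round(s["t"],4).tolist())
E
```

```text
pics
{'time': 0.0, 'q': [-1.366, 0.207, 1.543, 0.0, 1.394, -0.15], 'joint_velocities': [-0.001, -0.0, -0.0, 0.002, -0.002, -0.0], 'joint_torque': [0.001, -38.303, -29.16, -0.0, 0.01, 0.0], 'ee_pos': [0.2, -0.539, 0.404], 'tool_rot': [-0.001, 0.984, 0.176, -0.0], 'contact_force': [-1.033, 0.502, -0.414], 'ft_torque': [-0.03, -0.014, -0.051], 'grip_force': 0.0, 'width': 1.002}
side [[520.4, 0.0, 281.4], [0.0, 520.4, 203.8], [0.0, 0.0, 1.0]] [[-0.7283, -0.6849, 0.02], [-0.4472, 0.453, -0.7712], [0.5192, -0.5707, -0.6362]] [0.4924, 0.3662, 1.134]
top [[445.2, 0.0, 277.7], [0.0, 445.2, 214.5], [0.0, 0.0, 1.0]] [[0.0222, -0.9997, 0.0029], [-0.9878, -0.0224, -0.1539], [0.1539, 0.0005, -0.9881]] [0.0516, 0.6153, 1.2065]
```

View pics/side0.png

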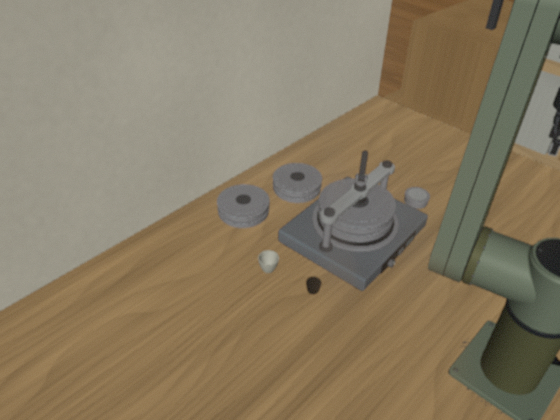

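View pics/top0.png

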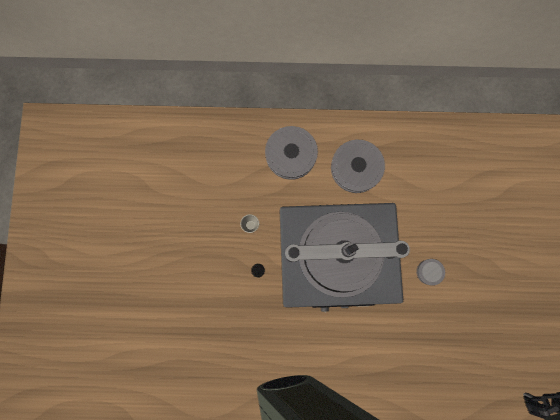

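The side view shows the shaker in the middle, with the lever tip near (364,153) and its root near (360,187). In the top view the column nuts are at (293,253) and (402,249) and the bolt is near (348,249). Crucible, stopper and tin sit beside it, with two smaller stacks behind.

```bash
cat > h.py <<'E'
from bench import bot
import numpy as np,cv2
from scipy.spatial.transform import Rotation as Ro
def ray(s,u,v):
    d=s["R"].T@np.linalg.inv(s["intrinsics"])@[u,v,1.];return -s["R"].T@s["t"],d/np.linalg.norm(d)
def onz(s,u,v,z):
    c,d=ray(s,u,v);return c+d*(z-c[2])/d[2]
def proj(s,X):
    p=s["intrinsics"]@(s["R"]@np.array(X,float)+s["t"]);return p[:2]/p[2]
def tool():
    o=bot.get_obs();return o,np.array(o["ee_pos"]),Ro.from_quat(np.roll(o["tool_rot"],-1))
def rows(p,R):
    """numbers for the move to TCP p, rotation R"""
    o,p0,R0=tool();return np.round(R0.inv().apply(np.array(p)-p0)/.8,4),np.round((R0.inv()*R).as_rotvec()/(np.pi/4),4)
def yawR(a): # tool down, tool y-axis along world angle a
    y=np.array([np.cos(a),np.sin(a),0]);z=np.array([0,0,-1.]);return Ro.from_matrix(np.c_[np.cross(y,z),y,z])
E
python3 - <<'E'
from h import *
t=bot.snapshot("top");s=bot.snapshot("side")
a,b=onz(t,293,253,.183),onz(t,402,249,.183);print(a,b,(a+b)/2)
a2,b2=onz(s,330,215,.183),onz(s,388,165,.183);print(a2,b2,(a2+b2)/2)
print("tip",onz(s,364,153,.279),onz(t,353,246,.279))
o,p,R=tool();print(R.as_matrix().round(2))
cv2.imwrite("pics/c1.png",cv2.resize(np.hstack([t["pixels"][200:300,290:410],s["pixels"][130:230,310:430]])[...,::-1],None,fx=3.3,fy=3.3,interpolation=3))
E
```

```text
[0.49732177 0.02528372 0.183     ] [ 0.5132913  -0.24493342  0.183     ] [ 0.50530653 -0.10982485  0.183     ]
[0.48379704 0.03994718 0.183     ] [ 0.50294056 -0.23265282  0.183     ] [ 0.4933688  -0.09635282  0.183     ]
tip [ 0.50702033 -0.10915133  0.279     ] [ 0.50957232 -0.10701011  0.279     ]
[[ 0.94  0.35 -0.  ]
 [ 0.35 -0.94  0.  ]
 [ 0.   -0.   -1.  ]]
```

View pics/c1.png

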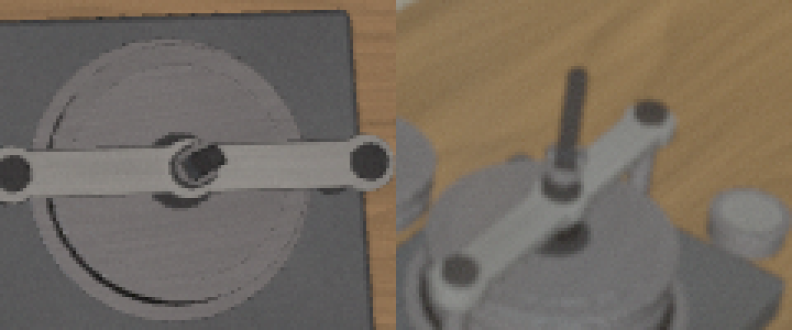

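The crop shows the upright lever on the bar's middle, leaning right in the top view because of perspective. The lever's long section edge runs diagonally. Next I move above it for a close look.

Run:
```python
from h import *
print(rows([.46,-.10,.52],yawR(-1.217+.785)))
```

```text
(array([ 0.4958, -0.4017, -0.1444]), array([-0.0017, -0.001 , -0.9983]))
```

```bash
python3 -m creep '{"rotation":[[0,0,-0.5],[0,0,-1],[0,0,-1],[0,0,-1],[0,0,-1],[0,0,-1],[0,0,-1],[0,0,-1],[0,0,-1],[0,0,-1],[0,0,-1],[0,0,-1],[0,0,-1],[0,0,-1],[0,0,-1],[0,0,-1]],"translation":[[0,0,-0.1444],[0.4958,-0.4017,-0.1444],[0.4958,-0.4017,-0.1444],[0.4958,-0.4017,-0.1444],[0.4958,-0.4017,-0.1444],[0.4958,-0.4017,-0.1444],[0.4958,-0.4017,-0.1444],[0.4958,-0.4017,-0.1444],[0.4958,-0.4017,-0.1444],[0.4958,-0.4017,-0.1444],[0.4958,-0.4017,-0.1444],[0.4958,-0.4017,-0.1444],[0.4958,-0.4017,-0.1444],[0.4958,-0.4017,-0.1444],[0.4958,-0.4017,-0.1444],[0.4958,-0.4017,-0.1444]],"fingers":[0,0,0,0,0,0,0,0,0,0,0,0,0,0,0,0]}'
python3 - <<'E'
from h import *
w=bot.snapshot("wrist");cv2.imwrite("pics/w1.png",w["pixels"][...,::-1])
o=bot.get_obs();print(o["q"],o["ee_pos"]);print(-w["R"].T@w["t"],w["R"].round(2).tolist())
print(proj(w,[.506,-.109,.279]),proj(w,[.506,-.109,.207]))
E
```

```text
time: 1.8
ee_pos: [0.4596, -0.1012, 0.5199]
tool_rot: [-0.0, 0.842, 0.539, -0.0]
contact_force: [-0.3, -0.3, -0.0]
width: 1.001
grip_force: 0.0
[-4.00710965e-01 -8.88299649e-02  1.61823338e+00 -1.67661227e-04
  1.61264186e+00  3.20643417e-02] [ 0.45960366 -0.10111266  0.51996064]
[ 0.49528205 -0.02715245  0.48959236] [[0.91, -0.42, -0.0], [-0.4, -0.86, 0.32], [-0.14, -0.29, -0.95]]
[344.82743089 203.76556961] [329.66630161 178.43658894]
```

View pics/w1.png

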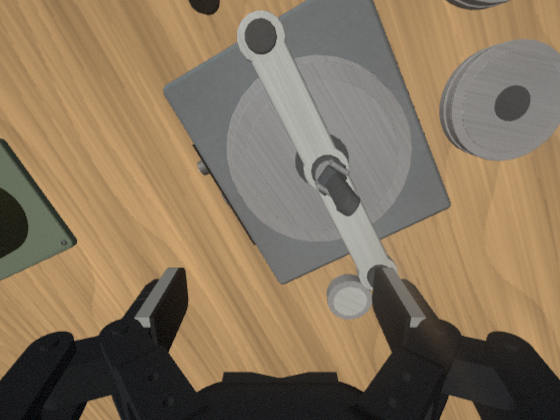

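The wrist view shows the lever end near (347,206) and its root near (328,178), matching the predicted pixels. A zoom will give the section direction.

Run:
```python
from h import *
i=cv2.imread("pics/w1.png")[140:230,290:390];i=cv2.convertScaleAbs(i,alpha=1.8,beta=20)
cv2.imwrite("pics/w1c.png",cv2.resize(i,None,fx=6.5,fy=6.5,interpolation=2))
```

```text
(no output)
```

View pics/w1c.png

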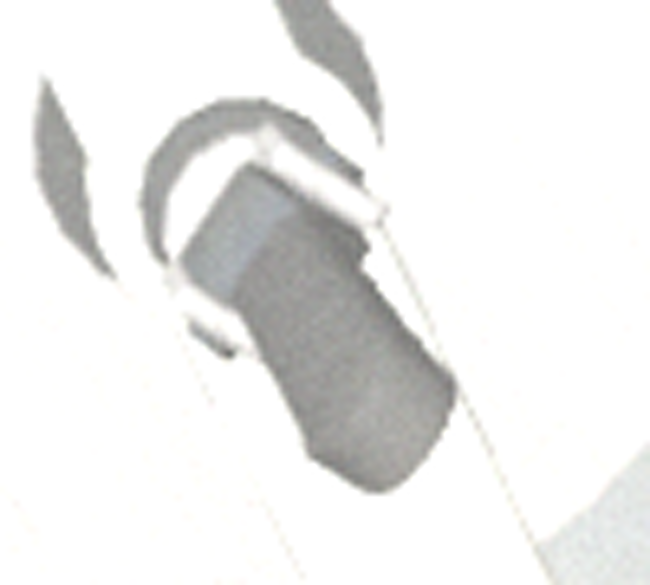

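The zoom shows the fork cheeks as bright strips, the right one from (262,145) to (382,215). The lever folds along these. Its end face has its long edge from (378,490) to (455,390).

Run:
```python
from h import *
w=bot.snapshot("wrist")
P=lambda x,y,z:onz(w,290+x/6.5,140+y/6.5,z)
def ang(a,b,z):
    d=P(*b,z)-P(*a,z);return np.degrees(np.arctan2(d[1],d[0])),np.linalg.norm(d)
print(ang((262,145),(382,215),.216),ang((378,490),(455,390),.279),ang((310,455),(378,490),.279))
print("tip c",P(382,440,.279),P(378,430,.279), P(245,225,.2))
```

```text
(np.float64(-54.61720594056325), np.float64(0.018854210499026344)) (np.float64(31.965632924744025), np.float64(0.013365821436242094)) (np.float64(-52.70490744896118), np.float64(0.008446351583844585))
tip c [ 0.50751472 -0.11277422  0.279     ] [ 0.50753185 -0.11155268  0.279     ] [ 0.50607378 -0.10692041  0.2       ]
```

Run:
```python
from h import *
print(rows([.507,-.110,.50],yawR(-.432+.785)))
```

```text
(array([0.0146, 0.0584, 0.0251]), array([-3.0000e-04,  1.0000e-04, -1.0003e+00]))
```

```bash
M='python3 -m creep'; 
python3 -m creep '{"rotation":[[0,0,-1],[0,0,-1],[0,0,-1],[0,0,-1],[0,0,-1],[0,0,-1]],"translation":[[0.0146,0.0584,0.0251],[0.0146,0.0584,0.0251],[0.0146,0.0584,0.0251],[0.0146,0.0584,0.0251],[0.0146,0.0584,0.0251],[0.0146,0.0584,0.0251]],"fingers":[0,0,0,0,0,0]}' >/dev/null
python3 -m creep '{"rotation":[[0,0,-1],[0,0,-1],[0,0,-1],[0,0,-1],[0,0,-1],[0,0,-1]],"translation":[[0,0,0],[0,0,0],[0,0,0],[0,0,0],[0,0,0],[0,0,0]],"fingers":[0,0,0,0,0,0]}' >/dev/null
python3 -m creep '{"rotation":[[0,0,-1],[0,0,-1],[0,0,-1],[0,0,-1],[0,0,-1],[0,0,-1]],"translation":[[0,0,0],[0,0,0],[0,0,0],[0,0,0],[0,0,0],[0,0,0]],"fingers":[0,0,0,0,0,0]}' >/dev/null
python3 - <<'E'
from h import *
print(bot.get_obs()["q"],bot.get_obs()["time"],rows([.507,-.110,.413],yawR(np.radians(125))))
w=bot.snapshot("wrist")
print(proj(w,[.507,-.110,.279]),proj(w,[.507,-.110,.207]));cv2.imwrite("pics/w2.png",cv2.convertScaleAbs(w["pixels"][...,::-1],alpha=1.6))
E
```

```text
[-3.79846910e-01  2.68926909e-02  1.54551255e+00 -6.76569617e-05
  1.56935774e+00 -2.30740062e+00] 3.7 (array([ 0.0003, -0.0003,  0.1088]), array([ 1.000e-04, -2.000e-04, -3.235e-01]))
[280.12244079 229.66008202] [279.94914042 196.64972156]
```

View pics/w2.png

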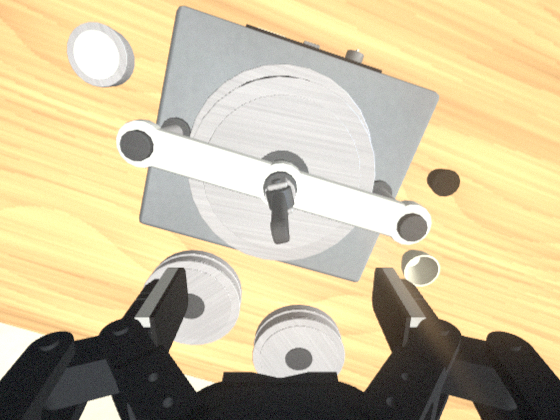

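Lever end at about (281,234), as predicted (280,230), so it is centred between the fingers. Descend and grip.

```bash
python3 -m creep '{"rotation":[[0,0,-0.15],[0,0,-0.3235],[0,0,-0.3235],[0,0,-0.3235],[0,0,-0.3235],[0,0,-0.3235],[0,0,-0.3235],[0,0,-0.3235],[0,0,-0.3235],[0,0,-0.3235],[0,0,-0.3235],[0,0,-0.3235],[0,0,-0.3235],[0,0,-0.3235]],"translation":[[0,0,0],[0,0,0],[0,0,0.04],[0,0,0.08],[0,0,0.1088],[0,0,0.1088],[0,0,0.1088],[0,0,0.1088],[0,0,0.1088],[0,0,0.1088],[0,0,0.1088],[0,0,0.1088],[0,0,0.1088],[0,0,0.1088]],"fingers":[0,0,0,0,0,0,255,255,255,255,255,255,255,255]}'
python3 - <<'E'
from h import *
o=bot.get_obs();print(o["q"],o["ft_torque"],o["contact_force"],o["width"])
w=bot.snapshot("wrist");cv2.imwrite("pics/w3.png",cv2.convertScaleAbs(w["pixels"][...,::-1],alpha=1.6))
E
```

```text
time: 5.15
ee_pos: [0.5076, -0.109, 0.4139]
tool_rot: [0.001, -0.3, 0.954, -0.0]
contact_force: [-0.0, 0.2, 5.0]
width: 0.104
grip_force: 58.9
[-3.78393676e-01  7.95785673e-02  1.66636545e+00 -2.27434526e-05
  1.39426916e+00 -2.55805801e+00] [ 0.10577404  0.0551956  -0.0173057 ] [-0.0082168   0.24067749  4.99045033] 0.10442694762769536
```

View pics/w3.png

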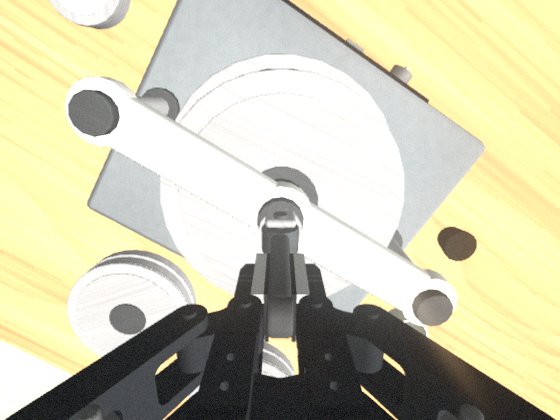

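Fingers hold the lever at (280,290) over its 10 mm thickness, width 0.104. Next I turn clockwise, following the thread down.

```bash
cat > t.py <<'E'
from h import *
o=bot.get_obs();print("t",round(o["time"],2),"q6",round(o["q"][5],3),"yaw",round(o["q"][0]-o["q"][5],3),"T",np.round(o["ft_torque"],3),"F",np.round(o["contact_force"],1),"w",round(o["width"],3),"p",np.round(o["ee_pos"],4))
E
python3 -m creep '{"rotation":[[0,0,0.19],[0,0,0.38],[0,0,0.57],[0,0,0.76],[0,0,0.9],[0,0,1],[0,0,1],[0,0,1]],"translation":[[0,0,0.0002],[0,0,0.0004],[0,0,0.0006],[0,0,0.0008],[0,0,0.001],[0,0,0.0011],[0,0,0.0011],[0,0,0.0011]],"fingers":[255,255,255,255,255,255,255,255]}' >/dev/null; python3 t.py
```

```text
t 6.0 q6 -1.774 yaw 1.395 T [-0.347  0.039 -0.067] F [-0.5 -1.9  4.6] w 0.109 p [ 0.5077 -0.1095  0.4131]
```

```bash
python3 -m creep '{"rotation":[[0,0,0.19],[0,0,0.38],[0,0,0.57],[0,0,0.76],[0,0,0.9],[0,0,1],[0,0,1],[0,0,1]],"translation":[[0,0,0.0002],[0,0,0.0004],[0,0,0.0006],[0,0,0.0008],[0,0,0.001],[0,0,0.0011],[0,0,0.0011],[0,0,0.0011]],"fingers":[255,255,255,255,255,255,255,255]}' >/dev/null; python3 t.py
```

```text
t 6.8 q6 -0.989 yaw 0.61 T [-0.658  0.275 -0.095] F [-2.1 -2.8  4.8] w 0.103 p [ 0.5074 -0.11    0.4122]
```

```bash
python3 -m creep '{"rotation":[[0,0,0.13],[0,0,0.25],[0,0,0.25],[0,0,0.25]],"translation":[[0,0,0.0002],[0,0,0.0003],[0,0,0.0003],[0,0,0.0003]],"fingers":[255,255,255,255]}' >/dev/null; python3 t.py
python3 -m creep '{"rotation":[[0,0,0.13],[0,0,0.25],[0,0,0.25],[0,0,0.25]],"translation":[[0,0,0.0002],[0,0,0.0003],[0,0,0.0003],[0,0,0.0003]],"fingers":[255,255,255,255]}' >/dev/null; python3 t.py
```

```text
t 7.2 q6 -0.793 yaw 0.413 T [-0.688  0.385 -0.101] F [-2.  -4.7  5.6] w 0.105 p [ 0.5073 -0.11    0.412 ]
t 7.6 q6 -0.596 yaw 0.217 T [-0.681  0.513  0.014] F [-2.8 -4.6  6.8] w 0.108 p [ 0.5072 -0.1101  0.4118]
```

```bash
cat > t.py <<'E'
from h import *
L=[]
for _ in range(4):
    o=bot.get_obs();L.append(np.r_[o["ft_torque"],o["contact_force"]]);bot.snapshot("wrist")
L=np.array(L);m=L.mean(0)
print("t",round(o["time"],2),"q6",round(o["q"][5],3),"T",m[:3].round(3),"Tz",L[:,2].round(3),"F",m[3:].round(1),"w",round(o["width"],3))
E
python3 t.py
python3 -m creep '{"rotation":[[0,0,0.13],[0,0,0.25],[0,0,0.25],[0,0,0.25]],"translation":[[0,0,0.0002],[0,0,0.0003],[0,0,0.0003],[0,0,0.0003]],"fingers":[255,255,255,255]}' >/dev/null; python3 t.py
```

```text
t 7.75 q6 -0.596 T [-0.679  0.488 -0.014] Tz [ 0.014 -0.046  0.007 -0.033] F [-2.9 -4.7  6.7] w 0.111
t 8.35 q6 -0.4 T [-0.703  0.63   0.064] Tz [0.044 0.122 0.022 0.068] F [-3.7 -4.   7.6] w 0.11
```

```bash
python3 -m creep '{"rotation":[[0,0,0.13],[0,0,0.25],[0,0,0.25],[0,0,0.25]],"translation":[[0,0,0.0002],[0,0,0.0003],[0,0,0.0003],[0,0,0.0003]],"fingers":[255,255,255,255]}' >/dev/null; python3 t.py
python3 -m creep '{"rotation":[[0,0,0.13],[0,0,0.25],[0,0,0.25],[0,0,0.25]],"translation":[[0,0,0.0002],[0,0,0.0003],[0,0,0.0003],[0,0,0.0003]],"fingers":[255,255,255,255]}' >/dev/null; python3 t.py
```

```text
t 8.95 q6 -0.204 T [-0.684  0.816  0.151] Tz [0.161 0.143 0.116 0.185] F [-4.4 -4.2  8.5] w 0.108
t 9.55 q6 -0.008 T [-0.676  0.937  0.288] Tz [0.276 0.275 0.324 0.277] F [-4.6 -4.1  9.1] w 0.109
```

```bash
python3 -m creep '{"rotation":[[0,0,0],[0,0,0],[0,0,0],[0,0,0],[0,0,0],[0,0,0]],"translation":[[0,0,0],[0,0,0],[0,0,0],[0,0,0],[0,0,0],[0,0,0]],"fingers":[100,100,100,100,100,100]}' >/dev/null; python3 t.py
python3 - <<'E'
from h import *
o,p,R=tool();print(p,np.degrees(o["q"][0]-o["q"][5]))
w=bot.snapshot("wrist");s=bot.snapshot("side")
i=np.hstack([w["pixels"][150:350,190:370],cv2.resize(s["pixels"][130:230,320:420],(200,200),interpolation=2)])
cv2.imwrite("pics/w4.png",cv2.resize(cv2.convertScaleAbs(i[...,::-1],alpha=1.7),None,fx=2.05,fy=2.05,interpolation=2))
E
```

```text
t 10.35 q6 -0.006 T [-0.019 -0.009  0.006] Tz [-0.033  0.048  0.009  0.002] F [-0.   0.2 -0.3] w 0.608
[ 0.5073767  -0.10891639  0.41012884] -21.36029036115695
```

View pics/w4.png

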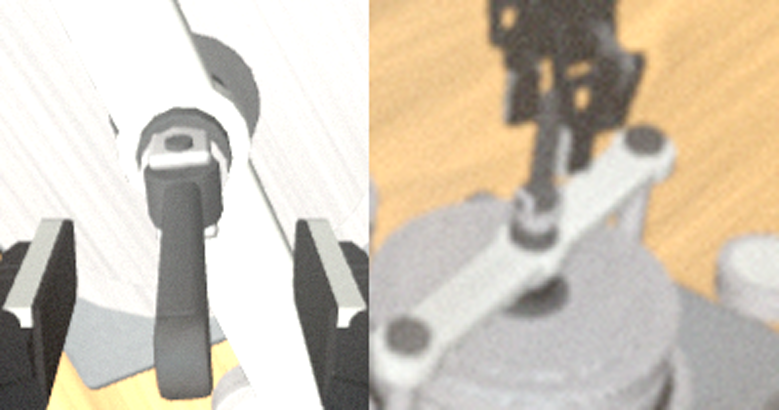

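The lever stands between the open pads, still upright, and the free torque reads about 0. I regrip at the same yaw, free of the lateral preload, to verify the tightening torque.

```bash
python3 -m creep '{"rotation":[[0,0,-0.22],[0,0,-0.22],[0,0,-0.22],[0,0,-0.22],[0,0,-0.22],[0,0,-0.22],[0,0,-0.22],[0,0,-0.22]],"translation":[[0,0,0],[0,0,0],[0,0,0],[0,0,0],[0,0,0],[0,0,0],[0,0,0],[0,0,0]],"fingers":[100,100,255,255,255,255,255,255]}' >/dev/null; python3 t.py
python3 -m creep '{"rotation":[[0,0,0.1],[0,0,0.15],[0,0,0.15]],"translation":[[0,0,0],[0,0,0],[0,0,0]],"fingers":[255,255,255]}' >/dev/null; python3 t.py
python3 -m creep '{"rotation":[[0,0,0.07],[0,0,0.07],[0,0,0.07]],"translation":[[0,0,0],[0,0,0],[0,0,0]],"fingers":[255,255,255]}' >/dev/null; python3 t.py
```

```text
t 11.45 q6 -0.178 T [-0.066  0.534 -0.216] Tz [-0.193 -0.249 -0.227 -0.194] F [-2.4 -0.2  3.3] w 0.113
t 11.95 q6 -0.061 T [-0.195  0.639  0.143] Tz [0.167 0.136 0.129 0.14 ] F [-3.5 -1.2  3.5] w 0.11
t 12.45 q6 -0.006 T [-0.332  0.787  0.294] Tz [0.293 0.318 0.29  0.274] F [-4.2 -1.3  3.7] w 0.108
```

Torque is back at 0.29 N m, which is snug. I release, rise 20 mm with the lever still between half-open fingers, and probe which way it folds.

```bash
python3 -m creep '{"rotation":[[0,0,0],[0,0,0],[0,0,0],[0,0,0],[0,0,-0.14],[0,0,-0.14],[0,0,-0.14],[0,0,-0.14]],"translation":[[0,0,0],[0,0,0],[0,0,0],[0,0,0],[0,0,-0.01],[0,0,-0.025],[0,0,-0.025],[0,0,-0.025]],"fingers":[165,165,165,165,165,165,165,165]}'; python3 t.py
python3 -m creep '{"rotation":[[0,0,0],[0,0,0],[0,0,0],[0,0,0]],"translation":[[0,0.004,0],[0,0.008,0],[0,0.008,0],[0,0.008,0]],"fingers":[165,165,165,165]}'; python3 t.py
```

```text
time: 13.3
ee_pos: [0.5076, -0.109, 0.4308]
tool_rot: [0.001, 0.794, 0.608, 0.001]
contact_force: [0.4, -0.1, 0.1]
width: 0.35
grip_force: 0.0
t 13.45 q6 -0.115 T [-0.005 -0.008  0.01 ] Tz [ 0.001 -0.009  0.031  0.015] F [ 0.2  0.  -0.1] w 0.353
time: 13.9
ee_pos: [0.5137, -0.1106, 0.43]
tool_rot: [-0.0, 0.794, 0.608, -0.0]
contact_force: [-0.2, 0.1, 0.9]
width: 0.357
grip_force: 0.0
t 14.05 q6 -0.114 T [-0.004 -0.003  0.017] Tz [ 0.02  -0.011  0.001  0.059] F [-0.3  0.6  0.1] w 0.353
```

```bash
python3 -m creep '{"rotation":[[0,0,0],[0,0,0],[0,0,0],[0,0,0]],"translation":[[0,0.002,0],[0,0.004,0],[0,0.004,0],[0,0.004,0]],"fingers":[165,165,165,165]}' >/dev/null; python3 t.py
python3 -m creep '{"rotation":[[0,0,0],[0,0,0],[0,0,0]],"translation":[[0,0.0025,0],[0,0.0025,0],[0,0.0025,0]],"fingers":[165,165,165]}' >/dev/null; python3 t.py
python3 -m creep '{"rotation":[[0,0,0],[0,0,0],[0,0,0]],"translation":[[0,0.0025,0],[0,0.0025,0],[0,0.0025,0]],"fingers":[165,165,165]}' >/dev/null; python3 t.py
```

```text
t 14.65 q6 -0.113 T [-0.     0.013  0.001] Tz [-0.033  0.021 -0.005  0.021] F [ 0.1  0.2 -0.1] w 0.355
t 15.15 q6 -0.113 T [ 0.19   0.864 -0.02 ] Tz [-0.04  -0.045 -0.012  0.019] F [-4.6  1.1  3.3] w 0.351
t 15.65 q6 -0.112 T [ 0.373  1.626 -0.048] Tz [-0.083 -0.035 -0.038 -0.035] F [-9.2  2.3  5.6] w 0.352
```

+y resists about linearly, like a stop. Try the other side.

```bash
python3 -m creep '{"rotation":[[0,0,0],[0,0,0],[0,0,0],[0,0,0],[0,0,0]],"translation":[[0,-0.008,0],[0,-0.03,0],[0,-0.032,0],[0,-0.032,0],[0,-0.032,0]],"fingers":[165,165,165,165,165]}' >/dev/null; python3 t.py
python3 -m creep '{"rotation":[[0,0,0],[0,0,0],[0,0,0]],"translation":[[0,-0.0025,0],[0,-0.0025,0],[0,-0.0025,0]],"fingers":[165,165,165]}' >/dev/null; python3 t.py
python3 -m creep '{"rotation":[[0,0,0],[0,0,0],[0,0,0]],"translation":[[0,-0.0025,0],[0,-0.0025,0],[0,-0.0025,0]],"fingers":[165,165,165]}' >/dev/null; python3 t.py
python3 -m creep '{"rotation":[[0,0,0],[0,0,0],[0,0,0]],"translation":[[0,-0.0025,0],[0,-0.0025,0],[0,-0.0025,0]],"fingers":[165,165,165]}' >/dev/null; python3 t.py
python3 - <<'E'
from h import *
print(tool()[1])
E
```

```text
t 16.35 q6 -0.118 T [-0.03  -0.151 -0.005] Tz [-0.005 -0.003 -0.031  0.02 ] F [ 0.4 -0.2  0.4] w 0.353
t 16.85 q6 -0.119 T [-0.18  -0.712 -0.034] Tz [-0.01  -0.069 -0.018 -0.04 ] F [ 4.1 -1.1  1.1] w 0.356
t 17.35 q6 -0.119 T [-0.16  -0.813  0.018] Tz [ 0.051  0.019 -0.012  0.012] F [ 4.4 -1.   3.3] w 0.353
t 17.85 q6 -0.12 T [-0.128 -0.913  0.027] Tz [ 0.071 -0.02   0.013  0.044] F [ 4.6 -0.6  5.1] w 0.349
[ 0.49015937 -0.10430585  0.43044618]
```

It folds towards -y of the tool, with a steady 4.5 N. I follow the arc in two parts.

```bash
python3 -m creep '{"rotation":[[0,0,0],[0,0,0],[0,0,0],[0,0,0],[0,0,0],[0,0,0],[0,0,0],[0,0,0],[0,0,0],[0,0,0]],"translation":[[0,-0.006,0.0008],[0,-0.012,0.0016],[0,-0.019,0.0035],[0,-0.026,0.006],[0,-0.032,0.009],[0,-0.0386,0.0133],[0,-0.044,0.0175],[0,-0.0496,0.0228],[0,-0.0496,0.0228],[0,-0.0496,0.0228]],"fingers":[165,165,165,165,165,165,165,165,165,165]}'; python3 t.py
python3 - <<'E'
from h import *
w=bot.snapshot("wrist");s=bot.snapshot("side")
i=np.hstack([w["pixels"][130:370,160:400],cv2.resize(s["pixels"][130:230,310:410],(240,240),interpolation=2)])
cv2.imwrite("pics/w5.png",cv2.resize(cv2.convertScaleAbs(i[...,::-1],alpha=1.7),None,fx=1.6,fy=1.6,interpolation=2))
E
```

```text
time: 18.9
ee_pos: [0.4519, -0.0941, 0.413]
tool_rot: [0.001, 0.794, 0.608, 0.0]
contact_force: [4.9, -1.4, 7.5]
width: 0.354
grip_force: 4.2
t 19.05 q6 -0.13 T [-0.165 -0.833  0.011] Tz [-0.042  0.055  0.009  0.024] F [ 4.3 -0.6  7.4] w 0.356
```

View pics/w5.png

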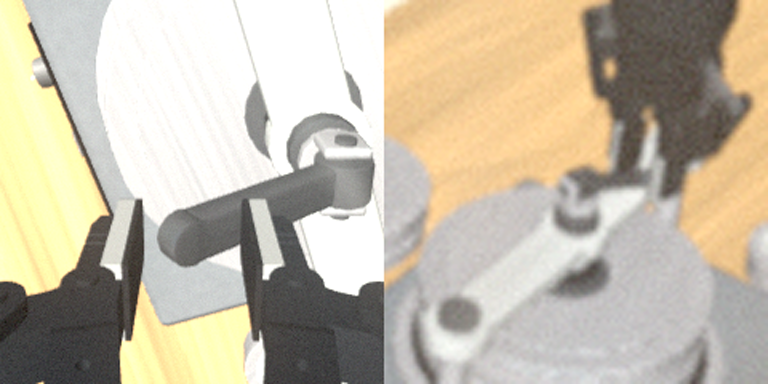

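The lever is about halfway down, lying between the pads (tip at (180,240)), and the pushing finger is on its upper face. Continue to flat.

```bash
python3 -m creep '{"rotation":[[0,0,0],[0,0,0],[0,0,0],[0,0,0],[0,0,0],[0,0,0],[0,0,0],[0,0,0],[0,0,0]],"translation":[[0,-0.0045,0.0055],[0,-0.0089,0.0116],[0,-0.0125,0.018],[0,-0.0154,0.0246],[0,-0.017,0.03],[0,-0.0184,0.035],[0,-0.019,0.04],[0,-0.0194,0.0437],[0,-0.0194,0.0437]],"fingers":[165,165,165,165,165,165,165,165,165]}'; python3 t.py
python3 -m creep '{"rotation":[[0,0,0],[0,0,0],[0,0,0]],"translation":[[0,0,0.0025],[0,0,0.0025],[0,0,0.0025]],"fingers":[165,165,165]}' ; python3 t.py
```

```text
time: 20.1
ee_pos: [0.4362, -0.0897, 0.3814]
tool_rot: [-0.001, 0.793, 0.609, -0.001]
contact_force: [-12.6, 4.1, 30.1]
width: 0.358
grip_force: 15.0
t 20.25 q6 -0.135 T [ 0.558  1.741 -0.013] Tz [-0.066  0.001  0.014 -0.   ] F [-12.6   4.1  29.7] w 0.357
time: 20.6
ee_pos: [0.4362, -0.0897, 0.3809]
tool_rot: [-0.0, 0.793, 0.609, -0.001]
contact_force: [-16.9, 3.8, 38.0]
width: 0.354
grip_force: 19.1
t 20.75 q6 -0.135 T [ 0.704  2.218 -0.006] Tz [-0.003 -0.03  -0.002  0.009] F [-16.3   4.8  37.6] w 0.352
```

It is against a hard stop. Rise and look.

```bash
python3 -m creep '{"rotation":[[0,0,0],[0,0,0],[0,0,0],[0,0,0],[0,0,0],[0,0,0],[0,0,0]],"translation":[[0,0,-0.02],[0,0,-0.06],[0,0,-0.12],[0,0,-0.15],[0,0,-0.15],[0,0,-0.15],[0,0,-0.15]],"fingers":[165,165,165,165,165,165,165]}'
python3 - <<'E'
from h import *
w=bot.snapshot("wrist");s=bot.snapshot("side")
print(proj(w,[.507-.072*np.cos(.28),-.11+.072*np.sin(.28),.202]),proj(w,[.507,-.11,.202]))
i=np.hstack([w["pixels"][60:360,160:460],cv2.resize(s["pixels"][130:230,310:410],(300,300),interpolation=2)])
cv2.imwrite("pics/w6.png",cv2.resize(cv2.convertScaleAbs(i[...,::-1],alpha=1.7),None,fx=1.3,fy=1.3,interpolation=2))
E
```

```text
time: 21.5
ee_pos: [0.436, -0.0897, 0.4922]
tool_rot: [-0.002, 0.794, 0.608, -0.001]
contact_force: [-0.3, 0.1, -0.3]
width: 0.349
grip_force: 0.0
[282.68477551 199.33770539] [368.37326861 200.87358221]
```

View pics/w6.png

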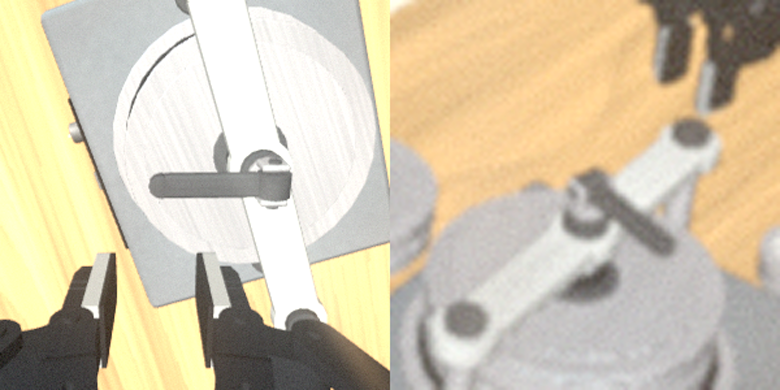

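The lever looks flat, pointing left (tip at about (275,201) in the wrist image), and the fingers are clear. A quick numeric check of the fold angle before handing in.

Run:
```python
from h import *
w=bot.snapshot("wrist");s=bot.snapshot("side")
# triangulate tip of lever from the two views
A=[];b=[]
for c,u,v in((w,276,201),(s,382,192)):
    o,d=ray(c,u,v);M=np.eye(3)-np.outer(d,d);A.append(M);b.append(M@o)
print("tip",np.linalg.solve(sum(A),sum(b)))
for f in(1.2,1.4,1.57):
    X=[.507-.072*np.sin(f)*np.cos(.28),-.11+.072*np.sin(f)*np.sin(.28),.202+.072*np.cos(f)];print(f,X[2],proj(s,X),proj(w,X))
print(proj(s,[.507,-.11,.202]))
```

```text
tip [ 0.4311517  -0.08994575  0.20898237]
1.2 0.2280897583223205 [378.58810121 183.72712097] [288.61327939 209.5412857 ]
1.4 0.21423763428881737 [378.79684604 189.04860394] [283.50564358 203.77435395]
1.57 0.20205733552317282 [378.37928463 193.17190368] [282.19529392 199.21165812]
[360.56226023 177.94933446]
```

Run:
```python
from bench import bot
print(bot.close_job())
```

```text
the job is handed in; nothing more can be done
None
```

I screwed the bolt down to about 0.29 N m (snug), folded the lever flat against its stop, backed the gripper clear and handed the job in; no verdict came back, and the foot's force on the lid was not measured directly.

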